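# Find the full sample tin by its weight and show it to the camera

### The arm

A 6-joint arm with a two-finger parallel gripper is mounted at the origin on a cart in front of the work surface, level with it; the furniture and walls round the work are solid. World frame = base frame: x ahead of the robot, y to its left, z up, the work surface at z = 0. Lengths are in m, angles in rad, forces in N, time in s.
With the tool pointing down it reaches from about 0.275 to 0.725 m from the base axis. Payload 5.6 kg.
Tool frame: the origin (TCP) lies midway between the tips of the shut fingers; the grasp point (between the pads) lies 19 mm behind it; z points along the fingers, y is the direction in which the jaws open and shut (so a half turn about z gives the same grasp; the last joint's range is limited). The gripper opens to 85 mm and grips with 20 to 120 N. Pads are 22 mm wide; open, the fingers measure 114 mm over their backs; the gripper's body (76 mm by 85 mm) begins 54 mm behind the grasp point. The pads swing forward as they close: fully open they stand 13 mm farther back than shut.
Start: joints at [1.558, 0.255, 0.108, 0, -1.424, -0.285], TCP at [0.161, 0.526, 0.231] pointing down, gripper open.
Joint ranges: [-2.95, 2.95], [-1.21, 1.97], [-1.09, 1.5], [-2.87, 1.71], [-2.94, -0.07], [-3.05, 3.05]. Speed limits (rad/s): [2.57, 2.57, 3.14, 3.14, 3.14, 3.14].

### API

Orientations are given as a rotation vector (axis times angle).
In Python, from station import telemetry, eyes, order gives the robot as it stands.
- The arm moves only by the tool drive_tool, never from a script. Its argument "plan" is a list of rows, each an object of numbers: "ax", "ay", "az": the turn, a rotation vector about the tool's x, y, z in rad; "dx", "dy", "dz": the shift along the tool's x, y, z in cm; "jaw": the finger opening in cm, from 0 to 8.54. A call has 1 to 8 rows; each row is the pose to reach, as a shift and turn from the pose commanded when the call began, along the tool's axes at that moment; what a row does not reach only later rows make up. A row lasts 1/8 s, in which the tool goes at most 62.5 mm and 10.7 degrees, less where a joint would pass 70% of its speed; a pose out of reach is approached as far as the arm can. A call with a gripper value outside its range is refused whole. The fingers move at their own pace and stop on an object; the grip force is fixed at half the most. Time passes only in rows, so rows that repeat a pose let the fingers close. It gives the time, the measured TCP pose, the force and the opening at its end, in the units of the state.
- telemetry.get_obs(): the state, without advancing time (a new reading comes with each control period).
- eyes.read_camera(name): name is "scene" or "top" or "wrist"; returns the picture (420x560x3 uint8, blue, green, red); there is no depth.
- eyes.camera_info(name): a dict with "camera_matrix" (3x3 intrinsics, pixels), "view" (4x4, takes a point from world to camera coordinates). Camera axes: x right, y down, z forward; pixel columns grow to the right and rows downward; lengths in m; the calibration is good to about 2 mm. A picture is of the moment at which its call begins: read the wrist's pose just before it. camera_info takes no time and is no camera call; for the wrist camera it gives the pose at the moment of the call.
- order.job_done(): hands the job in, once; it reports no verdict.
The state is a dict: "time_s": time; "joint_positions": joint angles; "joint_vel": joint speeds; "tau": joint torques, N m; "tcp_pos": TCP position; "eef_rot": TCP orientation; "ft_force": force on the tool from outside, world axes, zero at the start; "wrist_torque": the same for the moment, N m; "opening": finger opening in m.
Only numpy, scipy, OpenCV 4.12 (cv2) and the standard library are available. Lean on these libraries where they do the work, as an engineer would, in place of code of your own. Each camera call takes 0.05 s, during which the arm holds its last target. There are 200 camera calls.

### The job

One of the two identical sample tins in the rack is full and the other is nearly empty: lift the left one about 8 cm, hold it a moment to feel its weight, set it back down into its recess, then lift the right one in the same way. Hold the heavier tin up to the inspection camera, upright, centred in front of the lens with the tin's middle at lens height and about 8 cm from the glass, leaving the lighter tin seated in the rack; never hold the lighter one there, and leave everything else on the worktop where it is. Finish while still holding the heavier tin still in front of the lens.

Things in the scene. Friction and masses are not known exactly. Their poses are not given: they have to be found in the camera images.
- tin_p: one of two outwardly identical round white lidded sample tins, diameter 60 mm, 28 mm tall, straight enough to grasp across the diameter; one tin is full of metal shot (0.36 to 0.54 kg), the other nearly empty (0.09 to 0.15 kg), and nothing visible tells which; this may be either. Origin: centre of its underside, z up along its axis
- tin_q: the other of the two identical sample tins; same size and origin; may be the full or the nearly empty one, in the left or the right recess
- tin_rack: fixed grey plastic rack, a plate 100 x 250 x 20 mm with two round recesses 68 mm wide and 6 mm deep, in which the tins stand (undersides 14 mm, lids 42 mm above the worktop, so 22 mm of each tin stands above the plate). Origin: centre of its underside on the worktop; y along its 250 mm length to the robot's left, x across it, away from the robot; it may be turned by up to 0.35 rad
- tin_rack_hole0 (a point): centre of the mouth of the left recess (larger y), on the rack's upper face, 60 mm along the rack's +y from its middle
- tin_rack_hole1 (a point): centre of the mouth of the right recess (smaller y), 60 mm along the rack's -y from its middle
- insp_camera: fixed inspection camera on a foot at the right: foot 90 x 90 x 10 mm, silver finned head 46 mm wide, top at 112 mm above the worktop, black lens barrel 32 mm across that looks level along the camera's -x, roughly towards the robot. Origin: on the worktop under the head; x points backwards from the lens, z up; turned by up to 0.35 rad
- lens (a point): centre of the lens' front glass, 90 mm above the worktop; 45 mm along the camera's -x from its origin. The place to present a tin is 80 mm farther along the camera's -x at this same height
- tape: bystander: roll of brown tape, 52 mm across, 21 mm tall; origin centre of underside
- jar: bystander: small white screw-lid jar with ribbed lid, 56 mm across, 30 mm tall, not in the rack; origin centre of underside
- brass_weight: bystander: brass knob weight, 37 mm across, 42 mm tall; origin centre of underside
- flask: bystander: red conical plastic flask with screw cap, 80 mm across, 100 mm tall; origin centre of underside
- bottle: bystander: amber screw-cap bottle, 46 mm across, 93 mm tall; origin centre of underside

How it is judged:
On the way, in this order (a step that is already met when the one before it is completed fails the run):
1. the tin of the left recess is lifted clear (underside more than 50 mm above the worktop) and held by the fingers for 0.3 s while the other stands in the right recess (((height (world z) of tin_p above 0.05 m and contact force between tin_p and the fingers above 0.5 N and contact force between tin_p and tin_rack below 0.05 N and horizontal distance between tin_q and tin_rack_hole1 below 0.01 m and height (world z) of tin_q below 0.017 m) or (height (world z) of tin_q above 0.05 m and contact force between tin_q and the fingers above 0.5 N and contact force between tin_q and tin_rack below 0.05 N and horizontal distance between tin_p and tin_rack_hole1 below 0.01 m and height (world z) of tin_p below 0.017 m))), for 0.3 s.
2. the tin of the right recess is lifted clear in the same way for 0.3 s while the first is seated in the left recess again (((height (world z) of tin_p above 0.05 m and contact force between tin_p and the fingers above 0.5 N and contact force between tin_p and tin_rack below 0.05 N and horizontal distance between tin_q and tin_rack_hole0 below 0.01 m and height (world z) of tin_q below 0.017 m) or (height (world z) of tin_q above 0.05 m and contact force between tin_q and the fingers above 0.5 N and contact force between tin_q and tin_rack below 0.05 N and horizontal distance between tin_p and tin_rack_hole0 below 0.01 m and height (world z) of tin_p below 0.017 m))), for 0.3 s.
At the end, for the whole second after the job is handed in: Heavier tin held still by the fingers alone, upright within 0.2 rad, axis within 20 mm of the lens axis sideways, 50 to 110 mm before the glass, middle within 20 mm of lens height; lighter tin at rest, untouched, on a recess floor of the rack within 10 mm of its centre (x of tin_q in the frame of insp_camera between -0.155 and -0.095 m and y of tin_q in the frame of insp_camera between -0.02 and 0.02 m and height (world z) of tin_q between 0.056 and 0.096 m and angle between tin_q's own z axis and vertical below 0.2 rad and linear speed of each of tin_q, tin_p below 0.03 m/s and contact force between tin_q and the fingers above 0.5 N and contact force between tin_q and insp_camera below 0.05 N and contact force between tin_q and tin_p below 0.05 N and contact force between tin_p and the fingers below 0.05 N and ((horizontal distance between tin_p and tin_rack_hole0 below 0.01 m and height (world z) of tin_p below 0.017 m) or (horizontal distance between tin_p and tin_rack_hole1 below 0.01 m and height (world z) of tin_p below 0.017 m))); the arm keeps its last pose, push and grip.
It fails at once if the lighter tin is held in front of the lens (x of tin_p in the frame of insp_camera between -0.155 and -0.045 m and y of tin_p in the frame of insp_camera between -0.03 and 0.03 m and height (world z) of tin_p below 0.12 m).
It fails at once if the tape, jar, brass weight, flask or bottle is moved more than 20 mm (distance of any of tape, jar, brass_weight, flask, bottle from where it was at the start of the episode above 0.02 m).
It also fails if it takes over 58 s, if anything falls off the work surface, if the arm or the gripper's body presses on something with over 40 N, if the wrist force passes 120 N, or if a joint passes its speed limit or range.

## Working session

There is one attempt and no reset: what is moved stays moved. The work goes in short steps, Python scripts to look and compute and a tool call to move; the robot and the scene stay as the last step left them, time stands still between calls to the robot, and variables do not carry over. Pictures are saved under pics/ and viewed, about 8 in all and at most 12, crops included, and the job is handed in when it is done.

Besides the shell and the picture viewer there is one more tool, called after ">>>" as name(argument=value, ...), one argument or row to a line, values as JSON. drive_tool: Moves the arm, as the interface text tells. Its arguments: {"type":"object","properties":{"plan":{"type":"array"}},"required":["plan"]}

```bash
mkdir -p pics; cat > h.py <<'E'
import numpy as np, cv2
from scipy.spatial.transform import Rotation as R
from station import telemetry, eyes, order
def ray(info,u,v,z):
    K=np.array(info["camera_matrix"]);V=np.array(info["view"])
    d=V[:3,:3].T@np.linalg.solve(K,[u,v,1]);c=-V[:3,:3].T@V[:3,3]
    return c+d*(z-c[2])/d[2]
def proj(info,p):
    K=np.array(info["camera_matrix"]);V=np.array(info["view"])
    q=K@(V[:3,:3]@np.array(p)+V[:3,3]);return q[:2]/q[2]
def st():
    o=telemetry.get_obs();print({k:np.round(o[k],4).tolist() for k in("time_s","tcp_pos","eef_rot","ft_force","opening","joint_positions")});print(np.round(R.from_rotvec(o["eef_rot"]).as_matrix(),3).tolist());return o
E
python3 - <<'E'
from h import *
st()
for n in("top","scene"):
    i=eyes.camera_info(n);cv2.imwrite(f"pics/{n}0.png",cv2.resize(eyes.read_camera(n),(800,600),interpolation=cv2.INTER_CUBIC));print(np.round(i["view"],3).tolist(),np.round(i["camera_matrix"],1).tolist())
E
```

```text
{'time_s': 0.0, 'tcp_pos': [0.1612, 0.5253, 0.2304], 'eef_rot': [3.105, -0.4659, -0.0003], 'ft_force': [-0.2879, -0.3632, 0.3641], 'opening': 0.0856, 'joint_positions': [1.5576, 0.2557, 0.107, -0.0005, -1.4239, -0.2846]}
[[0.956, -0.293, -0.0], [-0.293, -0.956, -0.002], [0.0, 0.002, -1.0]]
[[-0.012, -1.0, 0.006, 0.037], [-0.987, 0.011, -0.161, 0.509], [0.161, -0.008, -0.987, 1.079], [0.0, 0.0, 0.0, 1.0]] [[408.0, 0.0, 275.5], [0.0, 408.0, 202.8], [0.0, 0.0, 1.0]]
[[-0.914, -0.407, -0.015, 0.464], [-0.24, 0.569, -0.786, 0.196], [0.328, -0.715, -0.618, 1.197], [0.0, 0.0, 0.0, 1.0]] [[527.3, 0.0, 279.0], [0.0, 527.3, 216.7], [0.0, 0.0, 1.0]]
```

View pics/top0.png

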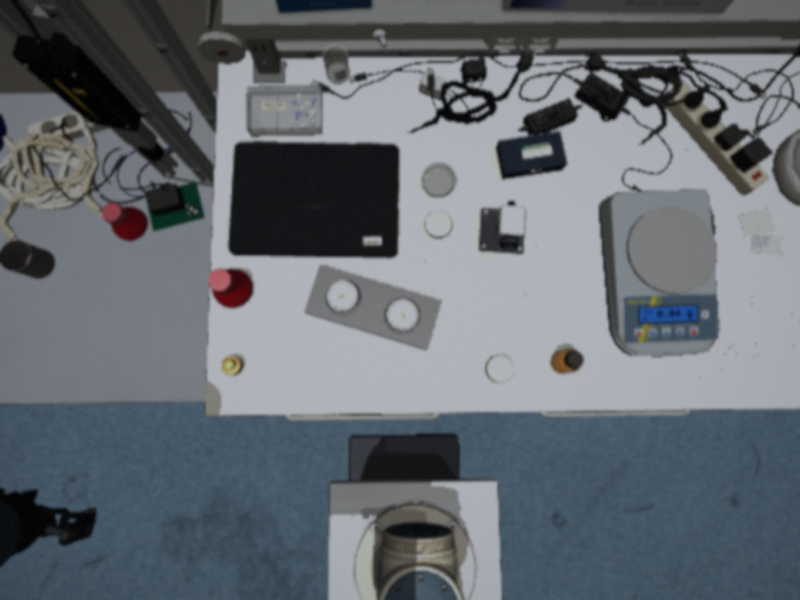

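View pics/scene0.png

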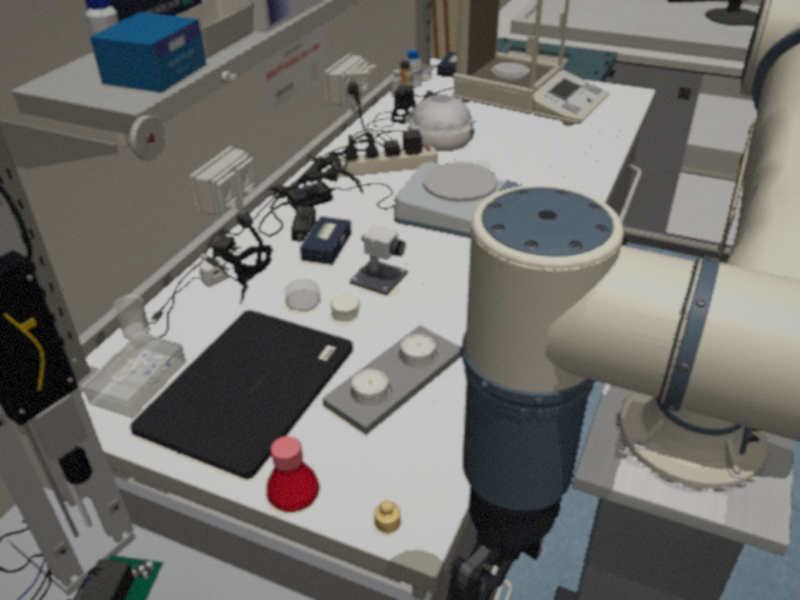

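Top view: rack centre is near (373,308), with the tins at (342,295) and (403,315). The inspection camera is at (503,225) with its lens pointing down the image, the bottle at (567,360), and white round items at (438,224) and (500,368). I'll enlarge it for measurement.

```bash
python3 - <<'E'
from h import *
im=cv2.resize(cv2.imread("pics/top0.png"),(560,420),interpolation=cv2.INTER_AREA)
c=im[130:280,200:420]; cv2.imwrite("pics/c1.png",cv2.resize(c,(792,540),interpolation=cv2.INTER_CUBIC))
i=eyes.camera_info("top")
for n,(u,v,z) in dict(tinL=(342,295,.042),tinR=(403,315,.042),head=(511,222,.112),wh=(438,224,.03),wh2=(500,368,.025),bottle=(573,355,.09)).items(): print(n,ray(i,u/1.4286,v/1.4286,z).round(3))
for n,(u,v) in dict(a=(320,266),b=(441,301),c=(428,349),d=(306,313)).items(): print(n,ray(i,u/1.4286,v/1.4286,.02).round(3))
E
```

```text
tinL [0.5   0.13  0.042]
tinR [0.46  0.014 0.042]
head [ 0.622 -0.185  0.112]
wh [ 0.642 -0.058  0.03 ]
wh2 [ 0.359 -0.17   0.025]
bottle [ 0.379 -0.291  0.09 ]
a [0.562 0.176 0.02 ]
b [ 0.49  -0.061  0.02 ]
c [ 0.397 -0.034  0.02 ]
d [0.469 0.202 0.02 ]
```

View pics/c1.png

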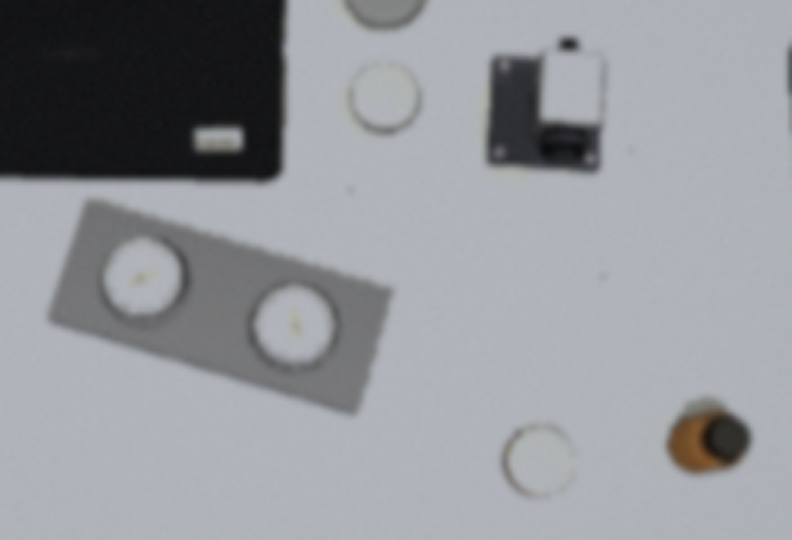

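```bash
python3 - <<'E'
from h import *
i=eyes.camera_info("top")
P=lambda u,v,z: ray(i,200+u/3.6-.36,130+v/3.6-.36,z)[:2]
for n,a in dict(footTL=(490,57,.01),footBL=(488,165,.01),footBR=(600,170,.01),headFL=(540,122,.112),headFR=(601,126,.112),headBL=(544,48,.112),headBR=(605,52,.112),bFL=(540,155,.09),bFR=(586,158,.09),tinL=(144,277,.042),tinR=(295,325,.042)).items(): print(n,P(*a).round(4))
C=np.array([P(*a,.02) for a in((91,200),(392,290),(356,414),(49,321))]);c=C.mean(0);print(C.round(3),c)
y=(C[0]-C[1])+(C[3]-C[2]);y/=np.linalg.norm(y);print("yaw",np.arctan2(-y[0],y[1]),c+.06*y,c-.06*y,np.linalg.norm(C[0]-C[1]),np.linalg.norm(C[0]-C[3]))
E
```

```text
footTL [ 0.6809 -0.1452]
footBL [ 0.592  -0.1405]
footBR [ 0.587  -0.2293]
headFL [ 0.6    -0.1632]
headFR [ 0.5965 -0.2074]
headBL [ 0.6557 -0.1684]
headBR [ 0.6522 -0.213 ]
bFL [ 0.5807 -0.1665]
bFR [ 0.578  -0.2004]
tinL [0.5001 0.1297]
tinR [0.4621 0.0153]
[[ 0.565  0.173]
 [ 0.491 -0.061]
 [ 0.396 -0.031]
 [ 0.47   0.205]] [0.48045142 0.07149115]
yaw -0.3054739064461459 [0.49849613 0.12871343] [0.46240671 0.01426888] 0.24516740531556433 0.1000924602939857
```

Estimates: left tin (0.499,0.129), right tin (0.462,0.015), rack yaw about -0.305, which the jaw axis already matches. Lens is about (0.581,-0.184), so the presenting point is about (0.501,-0.179). Next I go above the left tin.

>>> drive_tool(
  plan=[
    {"dx": 43.9, "dy": 28.0, "jaw": 8.5},
    {"dx": 43.9, "dy": 28.0, "jaw": 8.5},
    {"dx": 43.9, "dy": 28.0, "jaw": 8.5},
    {"dx": 43.9, "dy": 28.0, "jaw": 8.5},
    {"dx": 43.9, "dy": 28.0, "jaw": 8.5},
    {"dx": 43.9, "dy": 28.0, "jaw": 8.5},
    {"dx": 43.9, "dy": 28.0, "jaw": 8.5},
    {"dx": 43.9, "dy": 28.0, "jaw": 8.5},
  ],
)

```text
schema error: expected keys ax, ay, az, dx, dy, dz, jaw
```

>>> drive_tool(
  plan=[
    {"dx": 0, "dy": 0, "dz": 6, "jaw": 8.5},
    {"dx": 0, "dy": 0, "dz": 6, "jaw": 8.5},
  ],
)

```text
schema error: expected keys ax, ay, az, dx, dy, dz, jaw
```

```bash
python3 - <<'E'
from h import *
st()
i=eyes.camera_info("wrist");im=eyes.read_camera("wrist");cv2.imwrite("pics/w1.png",cv2.resize(im,(784,588),interpolation=cv2.INTER_CUBIC))
for p in((.499,.129,.042),(.462,.015,.042)):print(proj(i,p)*1.4)
np.savez("w1.npz",K=i["camera_matrix"],V=i["view"])
E
```

```text
{'time_s': 0.1, 'tcp_pos': [0.1612, 0.5254, 0.2305], 'eef_rot': [3.1051, -0.4658, -0.0003], 'ft_force': [-0.1187, 0.1273, 0.4431], 'opening': 0.0855, 'joint_positions': [1.5576, 0.2557, 0.1071, -0.0004, -1.4239, -0.2846]}
[[0.956, -0.293, -0.0], [-0.293, -0.956, -0.002], [0.0, 0.002, -1.0]]
[ 943.82207304 -582.75142382]
[1178.14990505 -576.4609143 ]
```

View pics/w1.png

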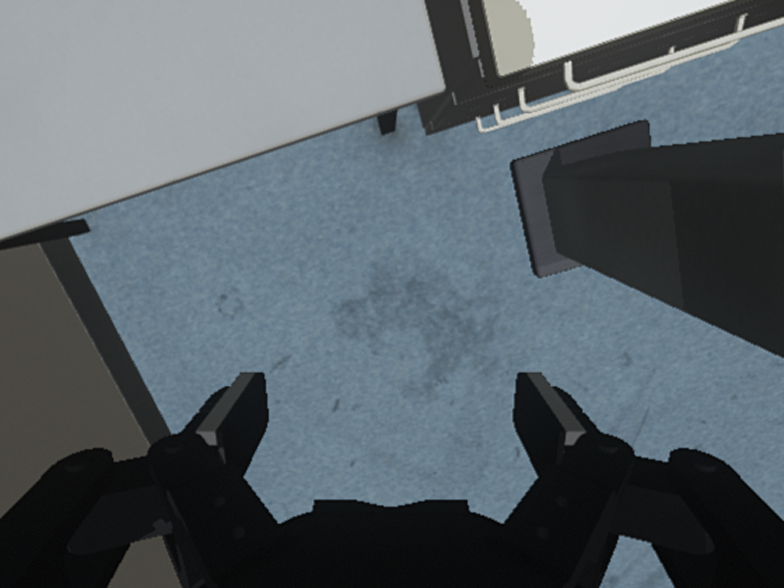

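The move was refused because every key is required, so this picture shows only the floor and the open fingers. I'll resend with all keys (4 pictures viewed).

>>> drive_tool(
  plan=[
    {"ax": 0, "ay": 0, "az": 0, "dx": 43.9, "dy": 28.0, "dz": 0, "jaw": 8.5},
    {"ax": 0, "ay": 0, "az": 0, "dx": 43.9, "dy": 28.0, "dz": 0, "jaw": 8.5},
    {"ax": 0, "ay": 0, "az": 0, "dx": 43.9, "dy": 28.0, "dz": 0, "jaw": 8.5},
    {"ax": 0, "ay": 0, "az": 0, "dx": 43.9, "dy": 28.0, "dz": 0, "jaw": 8.5},
    {"ax": 0, "ay": 0, "az": 0, "dx": 43.9, "dy": 28.0, "dz": 0, "jaw": 8.5},
    {"ax": 0, "ay": 0, "az": 0, "dx": 43.9, "dy": 28.0, "dz": 0, "jaw": 8.5},
    {"ax": 0, "ay": 0, "az": 0, "dx": 43.9, "dy": 28.0, "dz": 0, "jaw": 8.5},
    {"ax": 0, "ay": 0, "az": 0, "dx": 43.9, "dy": 28.0, "dz": 0, "jaw": 8.5},
  ],
)

```text
time_s: 1.15
tcp_pos: [0.4864, 0.1433, 0.2312]
eef_rot: [-3.107, 0.466, 0.0]
ft_force: [1.4, 0.8, 0.2]
opening: 0.0849
```

>>> drive_tool(
  plan=[
    {"ax": 0, "ay": 0, "az": 0, "dx": 1.6, "dy": 1.0, "dz": 5, "jaw": 8.5},
    {"ax": 0, "ay": 0, "az": 0, "dx": 1.6, "dy": 1.0, "dz": 8, "jaw": 8.5},
    {"ax": 0, "ay": 0, "az": 0, "dx": 1.6, "dy": 1.0, "dz": 8, "jaw": 8.5},
  ],
)

```text
time_s: 1.52
tcp_pos: [0.4963, 0.1297, 0.1489]
eef_rot: [3.103, -0.467, -0.008]
ft_force: [-0.1, 0.6, 1.1]
opening: 0.0852
```

```bash
python3 - <<'E'
from h import *
st()
i=eyes.camera_info("wrist");im=eyes.read_camera("wrist");cv2.imwrite("pics/w2.png",cv2.resize(im,(784,588),interpolation=cv2.INTER_CUBIC))
for p in((.499,.129,.042),(.462,.015,.042)):print(proj(i,p)*1.4)
np.savez("w2.npz",camera_matrix=i["camera_matrix"],view=i["view"])
E
```

```text
{'time_s': 1.525, 'tcp_pos': [0.4963, 0.1297, 0.1489], 'eef_rot': [3.1032, -0.467, -0.0077], 'ft_force': [-0.1396, 0.6107, 1.0703], 'opening': 0.0852, 'joint_positions': [0.5609, 0.2276, -0.1408, -0.0006, -1.2083, 0.7113]}
[[0.956, -0.294, -0.005], [-0.294, -0.956, -0.003], [-0.004, 0.004, -1.0]]
[390.41831104 291.3404192 ]
[583.96303634 293.88279616]
```

View pics/w2.png

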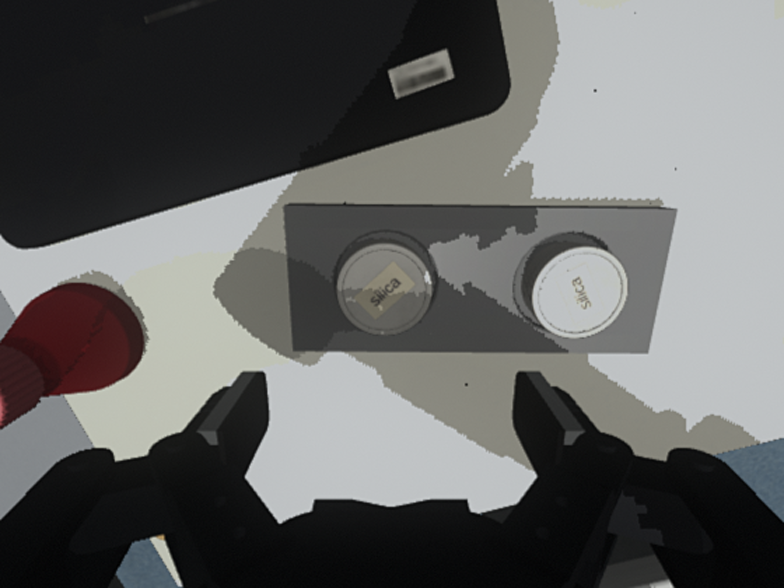

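The lids are centred at about (385,289) left and (579,292) right, within a few pixels of the prediction. The rack lies square to the jaws.

```bash
python3 - <<'E'
from h import *
i=dict(np.load("w2.npz"))
for p in((385,289),(579,292)):print(ray(i,p[0]/1.4,p[1]/1.4,.042).round(4))
o=st();T=R.from_rotvec(o["eef_rot"]).as_matrix();t=ray(i,385/1.4,289/1.4,.042);t[2]=.02
print(T.T@(t-o["tcp_pos"]))
E
```

```text
[0.5014 0.1317 0.042 ]
[0.4641 0.0177 0.042 ]
{'time_s': 1.575, 'tcp_pos': [0.4976, 0.1304, 0.1511], 'eef_rot': [3.1053, -0.4657, -0.0018], 'ft_force': [0.3126, -0.6419, 0.784], 'opening': 0.0852, 'joint_positions': [0.5616, 0.226, -0.1376, 0.0005, -1.2091, 0.7113]}
[[0.956, -0.293, -0.001], [-0.293, -0.956, -0.001], [-0.001, 0.002, -1.0]]
[ 0.0034063  -0.00260232  0.1311091 ]
```

>>> drive_tool(
  plan=[
    {"ax": 0, "ay": 0, "az": 0, "dx": 0.3, "dy": -0.1, "dz": 5, "jaw": 8.5},
    {"ax": 0, "ay": 0, "az": 0, "dx": 0.3, "dy": -0.1, "dz": 9, "jaw": 8.5},
    {"ax": 0, "ay": 0, "az": 0, "dx": 0.3, "dy": -0.1, "dz": 12, "jaw": 8.5},
    {"ax": 0, "ay": 0, "az": 0, "dx": 0.3, "dy": -0.1, "dz": 12.8, "jaw": 8.5},
    {"ax": 0, "ay": 0, "az": 0, "dx": 0.3, "dy": -0.1, "dz": 12.8, "jaw": 6.8},
    {"ax": 0, "ay": 0, "az": 0, "dx": 0.3, "dy": -0.1, "dz": 12.8, "jaw": 6.8},
    {"ax": 0, "ay": 0, "az": 0, "dx": 0.3, "dy": -0.1, "dz": 12.8, "jaw": 6.8},
  ],
)

```text
time_s: 2.45
tcp_pos: [0.5018, 0.1313, 0.0246]
eef_rot: [-3.105, 0.466, -0.003]
ft_force: [0.1, -0.6, 0.0]
opening: 0.0678
```

```bash
python3 - <<'E'
from h import *
st()
im=eyes.read_camera("wrist");cv2.imwrite("pics/w3.png",cv2.resize(im,(784,588),interpolation=cv2.INTER_CUBIC))
E
```

```text
{'time_s': 2.45, 'tcp_pos': [0.5018, 0.1313, 0.0246], 'eef_rot': [-3.1055, 0.4655, -0.0031], 'ft_force': [0.1408, -0.604, 0.0123], 'opening': 0.0678, 'joint_positions': [0.5584, 0.3547, -0.3183, 0.0003, -0.8953, 0.7147]}
[[0.956, -0.293, 0.002], [-0.293, -0.956, 0.001], [0.002, -0.002, -1.0]]
```

View pics/w3.png

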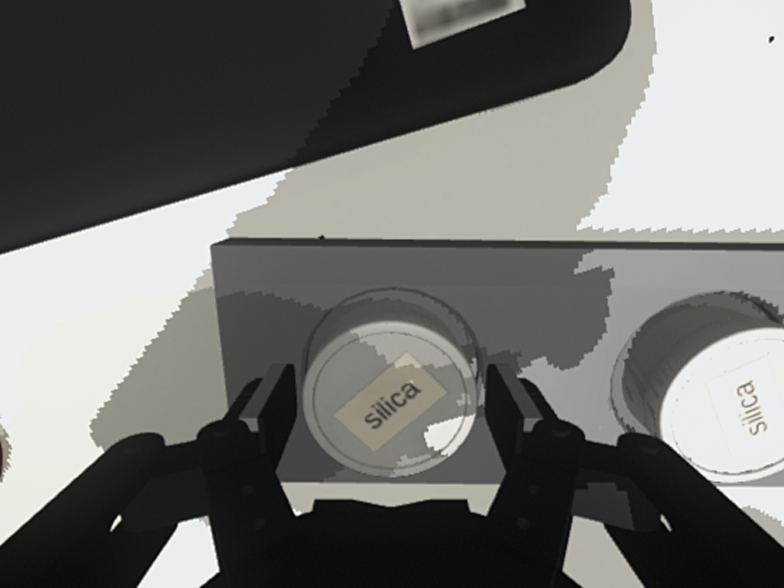

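The tin is centred between the pads (lid 304–478 px, pads at 295 and 488). I go a few mm deeper and close.

>>> drive_tool(
  plan=[
    {"ax": 0, "ay": 0, "az": 0, "dx": 0, "dy": 0, "dz": 0.4, "jaw": 6.8},
    {"ax": 0, "ay": 0, "az": 0, "dx": 0, "dy": 0, "dz": 0.4, "jaw": 5},
    {"ax": 0, "ay": 0, "az": 0, "dx": 0, "dy": 0, "dz": 0.4, "jaw": 5},
    {"ax": 0, "ay": 0, "az": 0, "dx": 0, "dy": 0, "dz": 0.4, "jaw": 5},
    {"ax": 0, "ay": 0, "az": 0, "dx": 0, "dy": 0, "dz": 0.4, "jaw": 5},
  ],
)

```text
time_s: 3.12
tcp_pos: [0.5011, 0.1308, 0.0196]
eef_rot: [3.107, -0.466, 0.0]
ft_force: [-1.6, -0.3, 4.2]
opening: 0.0563
```

>>> drive_tool(
  plan=[
    {"ax": 0, "ay": 0, "az": 0, "dx": 0, "dy": 0, "dz": -2, "jaw": 5},
    {"ax": 0, "ay": 0, "az": 0, "dx": 0, "dy": 0, "dz": -5, "jaw": 5},
    {"ax": 0, "ay": 0, "az": 0, "dx": 0, "dy": 0, "dz": -8, "jaw": 5},
    {"ax": 0, "ay": 0, "az": 0, "dx": 0, "dy": 0, "dz": -8, "jaw": 5},
    {"ax": 0, "ay": 0, "az": 0, "dx": 0, "dy": 0, "dz": -8, "jaw": 5},
    {"ax": 0, "ay": 0, "az": 0, "dx": 0, "dy": 0, "dz": -8, "jaw": 5},
    {"ax": 0, "ay": 0, "az": 0, "dx": 0, "dy": 0, "dz": -8, "jaw": 5},
    {"ax": 0, "ay": 0, "az": 0, "dx": 0, "dy": 0, "dz": -8, "jaw": 5},
  ],
)

```text
time_s: 4.12
tcp_pos: [0.5008, 0.1308, 0.0989]
eef_rot: [3.106, -0.466, -0.001]
ft_force: [-0.3, -1.0, -0.4]
opening: 0.0562
```

```bash
python3 - <<'E'
from h import *
o=st();F=[o["ft_force"]];
for k in range(5): im=eyes.read_camera("wrist");F.append(telemetry.get_obs()["ft_force"])
print(np.round(F,2).tolist());st();cv2.imwrite("pics/w4.png",cv2.resize(im,(784,588),interpolation=cv2.INTER_CUBIC))
E
```

```text
{'time_s': 4.125, 'tcp_pos': [0.5008, 0.1308, 0.0989], 'eef_rot': [3.1064, -0.466, -0.0009], 'ft_force': [-0.2574, -1.0308, -0.4294], 'opening': 0.0562, 'joint_positions': [0.5583, 0.2735, -0.2162, -0.0, -1.0818, 0.7147]}
[[0.956, -0.293, -0.001], [-0.293, -0.956, -0.0], [-0.0, 0.001, -1.0]]
[[-0.26, -1.03, -0.43], [0.56, -0.3, -0.61], [-0.16, -0.17, -1.13], [0.33, 0.28, -1.43], [-0.11, -0.19, -0.98], [0.31, -0.16, -0.84]]
{'time_s': 4.375, 'tcp_pos': [0.501, 0.1309, 0.0993], 'eef_rot': [-3.1068, 0.466, -0.0001], 'ft_force': [0.3098, -0.1644, -0.8399], 'opening': 0.0563, 'joint_positions': [0.5584, 0.273, -0.2159, 0.0, -1.0818, 0.7147]}
[[0.956, -0.293, 0.0], [-0.293, -0.956, 0.0], [0.0, -0.0, -1.0]]
```

View pics/w4.png

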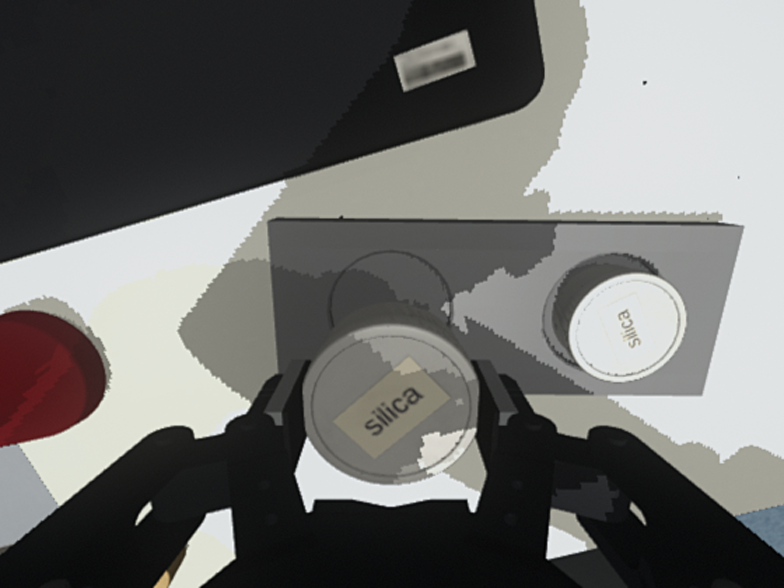

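Tin lifted, held level, with its recess empty below. Wrist force is about -1 N, so this is the light one. I set it back at the same pose.

>>> drive_tool(
  plan=[
    {"ax": 0, "ay": 0, "az": 0, "dx": 0, "dy": 0, "dz": 4, "jaw": 5},
    {"ax": 0, "ay": 0, "az": 0, "dx": 0, "dy": 0, "dz": 6.5, "jaw": 5},
    {"ax": 0, "ay": 0, "az": 0, "dx": 0, "dy": 0, "dz": 7.5, "jaw": 5},
    {"ax": 0, "ay": 0, "az": 0, "dx": 0, "dy": 0, "dz": 8.0, "jaw": 5},
    {"ax": 0, "ay": 0, "az": 0, "dx": 0, "dy": 0, "dz": 8.0, "jaw": 5},
    {"ax": 0, "ay": 0, "az": 0, "dx": 0, "dy": 0, "dz": 8.0, "jaw": 6.8},
    {"ax": 0, "ay": 0, "az": 0, "dx": 0, "dy": 0, "dz": 8.0, "jaw": 7.8},
    {"ax": 0, "ay": 0, "az": 0, "dx": 0, "dy": 0, "dz": 8.0, "jaw": 8.5},
  ],
)

```text
time_s: 5.38
tcp_pos: [0.5012, 0.131, 0.0196]
eef_rot: [-3.106, 0.466, -0.001]
ft_force: [-0.1, -0.2, -0.1]
opening: 0.0845
```

>>> drive_tool(
  plan=[
    {"ax": 0, "ay": 0, "az": 0, "dx": 0, "dy": 0, "dz": 0, "jaw": 8.5},
    {"ax": 0, "ay": 0, "az": 0, "dx": 0, "dy": 0, "dz": -3, "jaw": 8.5},
    {"ax": 0, "ay": 0, "az": 0, "dx": 0, "dy": 0, "dz": -8, "jaw": 8.5},
    {"ax": 0, "ay": 0, "az": 0, "dx": 0, "dy": 12, "dz": -8, "jaw": 8.5},
    {"ax": 0, "ay": 0, "az": 0, "dx": 0, "dy": 12, "dz": -8, "jaw": 8.5},
    {"ax": 0, "ay": 0, "az": 0, "dx": 0, "dy": 12, "dz": -8, "jaw": 8.5},
    {"ax": 0, "ay": 0, "az": 0, "dx": 0, "dy": 12, "dz": -8, "jaw": 8.5},
  ],
)

```text
time_s: 6.25
tcp_pos: [0.4661, 0.0162, 0.0995]
eef_rot: [-3.106, 0.467, -0.001]
ft_force: [0.7, 0.5, -0.5]
opening: 0.0852
```

```bash
python3 - <<'E'
from h import *
i=eyes.camera_info("wrist");im=eyes.read_camera("wrist");st();cv2.imwrite("pics/w5.png",cv2.resize(im,(784,588),interpolation=cv2.INTER_CUBIC))
np.savez("w5.npz",camera_matrix=i["camera_matrix"],view=i["view"])
for p in((.501,.131,.042),(.464,.017,.042)):print(proj(i,p)*1.4)
E
```

```text
{'time_s': 6.3, 'tcp_pos': [0.4662, 0.0167, 0.0994], 'eef_rot': [-3.1066, 0.4656, -0.0008], 'ft_force': [0.0587, 0.935, -0.6623], 'opening': 0.0851, 'joint_positions': [0.373, 0.178, -0.342, 0.0, -1.0502, 0.9002]}
[[0.956, -0.293, 0.001], [-0.293, -0.956, 0.0], [0.0, -0.0, -1.0]]
[154.86145701 324.45866046]
[391.27548728 327.85398626]
```

View pics/w5.png

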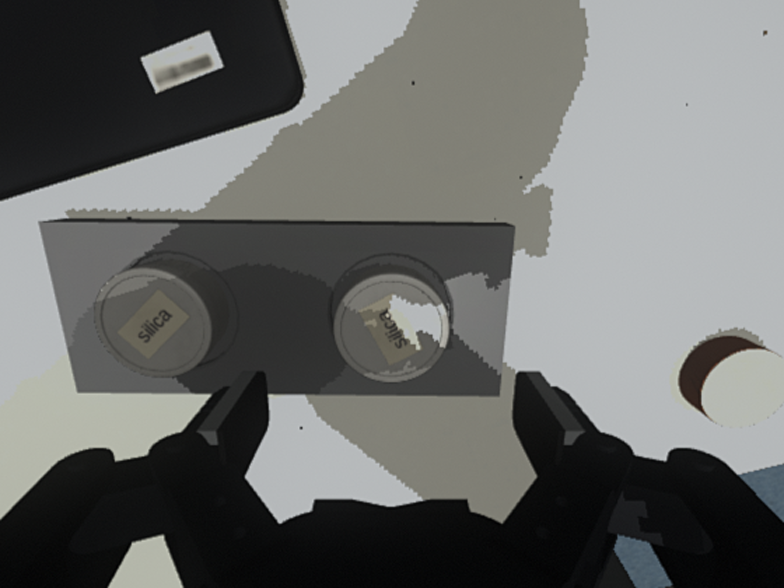

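The left tin is seated: lid at (155,321), prediction (155,324). The right lid is at (391,327), right under the gripper. I descend and grasp it (8 pictures viewed).

>>> drive_tool(
  plan=[
    {"ax": 0, "ay": 0, "az": 0, "dx": -0.2, "dy": 0, "dz": 4, "jaw": 8.5},
    {"ax": 0, "ay": 0, "az": 0, "dx": -0.2, "dy": 0, "dz": 7, "jaw": 8.5},
    {"ax": 0, "ay": 0, "az": 0, "dx": -0.2, "dy": 0, "dz": 8.0, "jaw": 8.5},
    {"ax": 0, "ay": 0, "az": 0, "dx": -0.2, "dy": 0, "dz": 8.0, "jaw": 6.8},
    {"ax": 0, "ay": 0, "az": 0, "dx": -0.2, "dy": 0, "dz": 8.0, "jaw": 5},
    {"ax": 0, "ay": 0, "az": 0, "dx": -0.2, "dy": 0, "dz": 8.0, "jaw": 5},
    {"ax": 0, "ay": 0, "az": 0, "dx": -0.2, "dy": 0, "dz": 8.0, "jaw": 5},
    {"ax": 0, "ay": 0, "az": 0, "dx": -0.2, "dy": 0, "dz": 8.0, "jaw": 5},
  ],
)

```text
time_s: 7.3
tcp_pos: [0.465, 0.0172, 0.0209]
eef_rot: [-3.106, 0.465, -0.004]
ft_force: [-2.1, 1.0, 6.5]
opening: 0.0558
```

>>> drive_tool(
  plan=[
    {"ax": 0, "ay": 0, "az": 0, "dx": 0, "dy": 0, "dz": -1, "jaw": 5},
    {"ax": 0, "ay": 0, "az": 0, "dx": 0, "dy": 0, "dz": -4, "jaw": 5},
    {"ax": 0, "ay": 0, "az": 0, "dx": 0, "dy": 0, "dz": -8, "jaw": 5},
    {"ax": 0, "ay": 0, "az": 0, "dx": 0, "dy": 0, "dz": -8, "jaw": 5},
    {"ax": 0, "ay": 0, "az": 0, "dx": 0, "dy": 0, "dz": -8, "jaw": 5},
    {"ax": 0, "ay": 0, "az": 0, "dx": 0, "dy": 0, "dz": -8, "jaw": 5},
    {"ax": 0, "ay": 0, "az": 0, "dx": 0, "dy": 0, "dz": -8, "jaw": 5},
    {"ax": 0, "ay": 0, "az": 0, "dx": 0, "dy": 0, "dz": -8, "jaw": 5},
  ],
)

```text
time_s: 8.3
tcp_pos: [0.4636, 0.0167, 0.0988]
eef_rot: [3.106, -0.466, -0.002]
ft_force: [0.4, -0.3, -4.7]
opening: 0.0563
```

```bash
python3 - <<'E'
from h import *
F=[]
for k in range(6): im=eyes.read_camera("wrist");F.append(telemetry.get_obs()["ft_force"])
print(np.round(F,2).tolist());o=st();cv2.imwrite("pics/w6.png",cv2.resize(im,(784,588),interpolation=cv2.INTER_CUBIC))
T=R.from_rotvec(o["eef_rot"]).as_matrix();print(T.T@(np.array([.501,-.179,o["tcp_pos"][2]])-o["tcp_pos"]))
E
```

```text
[[-0.63, -0.08, -3.81], [-1.13, -0.4, -3.76], [0.11, -1.05, -4.18], [0.48, 0.68, -4.56], [0.2, 0.29, -4.74], [0.2, 0.12, -4.23]]
{'time_s': 8.6, 'tcp_pos': [0.4639, 0.0168, 0.0993], 'eef_rot': [3.1068, -0.466, -0.0001], 'ft_force': [0.2021, 0.123, -4.2313], 'opening': 0.0559, 'joint_positions': [0.3752, 0.1742, -0.3473, -0.0, -1.0493, 0.8978]}
[[0.956, -0.293, -0.0], [-0.293, -0.956, 0.0], [-0.0, 0.0, -1.0]]
[ 9.29424580e-02  1.76262243e-01 -2.72859600e-06]
```

View pics/w6.png

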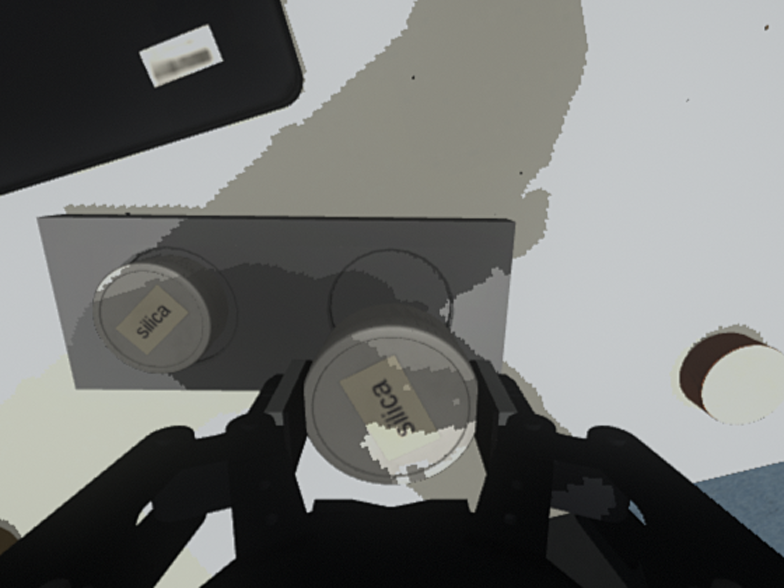

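The right tin reads about -4.3 N (~0.4 kg), so it is the heavy one. It is held level, and the light tin sits in the left recess. Next I carry it to the lens.

>>> drive_tool(
  plan=[
    {"ax": 0, "ay": 0, "az": 0, "dx": 2, "dy": 4, "dz": 0, "jaw": 5},
    {"ax": 0, "ay": 0, "az": 0, "dx": 4.4, "dy": 8.5, "dz": 0, "jaw": 5},
    {"ax": 0, "ay": 0, "az": 0, "dx": 6.8, "dy": 13, "dz": 0, "jaw": 5},
    {"ax": 0, "ay": 0, "az": 0, "dx": 8.5, "dy": 16.3, "dz": 0.5, "jaw": 5},
    {"ax": 0, "ay": 0, "az": 0, "dx": 9.3, "dy": 17.6, "dz": 1.3, "jaw": 5},
    {"ax": 0, "ay": 0, "az": 0, "dx": 9.3, "dy": 17.6, "dz": 1.7, "jaw": 5},
    {"ax": 0, "ay": 0, "az": 0, "dx": 9.3, "dy": 17.6, "dz": 1.7, "jaw": 5},
    {"ax": 0, "ay": 0, "az": 0, "dx": 9.3, "dy": 17.6, "dz": 1.7, "jaw": 5},
  ],
)

```text
time_s: 9.6
tcp_pos: [0.5013, -0.1779, 0.0826]
eef_rot: [-3.107, 0.464, -0.001]
ft_force: [-0.4, 0.3, -3.6]
opening: 0.0558
```

```bash
python3 - <<'E'
from h import *
st()
a=eyes.read_camera("top")[150:270,190:400];i=eyes.camera_info("scene");b=eyes.read_camera("scene")
q=proj(i,(.54,-.18,.08));print(q);u,v=[int(x) for x in q];u0,v0=max(u-90,0),max(v-70,0);print(u0,v0)
b=b[v0:v0+140,u0:u0+180]
cv2.imwrite("pics/t7.png",np.vstack([cv2.resize(a,(525,300),interpolation=cv2.INTER_CUBIC),cv2.resize(b,(525,300),interpolation=cv2.INTER_CUBIC)]))
i2=eyes.camera_info("top")
f=lambda p:(proj(i2,p)-[190,150])*2.5
print("lens",f((.581,-.184,.09)),"tin exp",f((.501,-.179,.104)))
E
```

```text
{'time_s': 9.6, 'tcp_pos': [0.5013, -0.1779, 0.0826], 'eef_rot': [-3.1071, 0.4639, -0.0007], 'ft_force': [-0.4438, 0.3478, -3.5925], 'opening': 0.0558, 'joint_positions': [-0.0465, 0.3139, -0.2049, -0.0, -1.0515, 1.3209]}
[[0.956, -0.292, 0.0], [-0.292, -0.956, -0.0], [0.0, -0.0, -1.0]]
[294.34305601 180.58647383]
204 110
lens [415.54509875  56.25749182] tin exp [416.83573803 128.27358169]
```

View pics/t7.png

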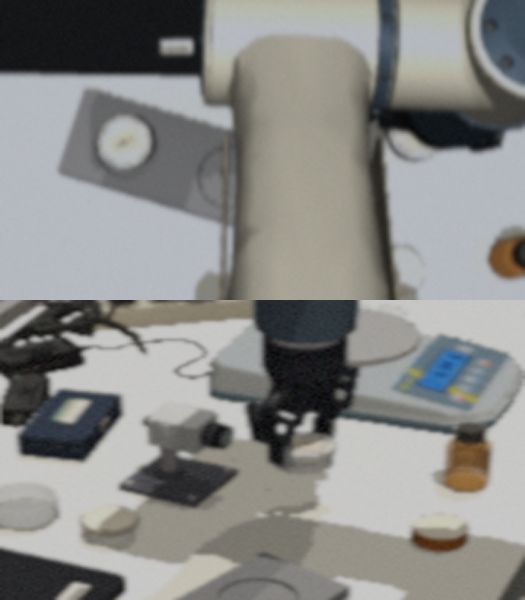

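The scene view shows the tin level, in front of the lens and clear of it; the light tin is in the left recess. I'll check the lens estimate against this second view and take a last wrist look.

```bash
python3 - <<'E'
from h import *
i=eyes.camera_info("scene");S=lambda u,v:(204+u*180/525,110+(v-300)*140/300)
f=lambda p:((proj(i,p)-[204,110])*[525/180,300/140]+[0,300]).round(1)
print("pred lens",f((.581,-.184,.09)),"pred lid",f((.501,-.178,.104)),"pred underside",f((.501,-.178,.076)))
for n,(u,v,z) in dict(lens=(226,436,.09),lid=(308,446,.104)).items(): print(n,ray(i,*S(u,v),z).round(3))
w=eyes.camera_info("wrist");im=eyes.read_camera("wrist");cv2.imwrite("pics/w8.png",cv2.resize(im,(784,588),interpolation=cv2.INTER_CUBIC))
g=lambda p:(proj(w,p)*1.4).round(1)
print("wrist: lens",g((.581,-.184,.09)),"head top corners",[g((x,y,.112)).tolist() for x,y in((.6,-.163),(.5965,-.207),(.656,-.168),(.652,-.213))],"lid",g((.501,-.178,.104)));st()
E
```

```text
pred lens [225.4 436.4] pred lid [301.6 443. ] pred underside [301.1 461.3]
lens [ 0.581 -0.185  0.09 ]
lid [ 0.493 -0.174  0.104]
wrist: lens [334.7 155.9] head top corners [[217.8, 100.7], [392.3, 57.4], [131.6, -186.5], [341.0, -245.9]] lid [392.4 407. ]
{'time_s': 9.75, 'tcp_pos': [0.5014, -0.1782, 0.0827], 'eef_rot': [-3.107, 0.4645, -0.0012], 'ft_force': [0.7305, -0.7436, -4.2696], 'opening': 0.0557, 'joint_positions': [-0.0471, 0.314, -0.2045, 0.0, -1.0515, 1.3211]}
[[0.956, -0.292, 0.001], [-0.292, -0.956, -0.0], [0.001, -0.0, -1.0]]
```

View pics/w8.png

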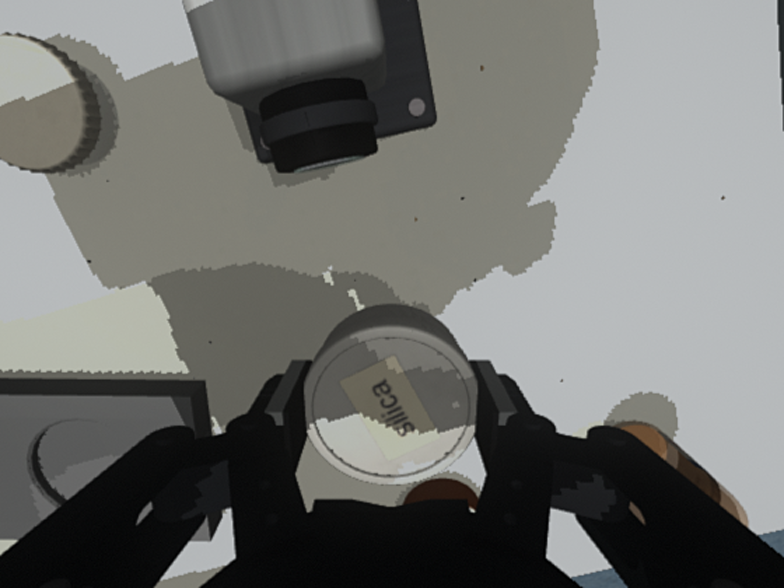

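The wrist view shows the barrel centred at about (325,150), against a prediction of (335,156), which is about 3 mm. The tin is held level at (390,405), and everything is within tolerance, so I hand in.

```bash
python3 -c "
from h import *
print(order.job_done())"
```

```text
the job is handed in; nothing more can be done
None
```

The job is handed in, at about 9.8 s of the 58 s allowed. The arm is holding the heavier tin, which came from the right recess, still in front of the inspection lens. No verdict was reported.

- **Weighing:** I lifted the left tin 8 cm and it read about -1 N. I set it back in its recess, and the camera view showed it seated. The right tin, lifted the same way, read about -4.3 N, or roughly 0.4 kg, so it is the full one. The empty gripper drifted by up to about ±0.8 N, but the difference between the tins is well beyond that.
- **Presentation:** The tin is upright, its middle at about 90 mm height, about 80 mm in front of the glass. Sideways it should be within about 5 mm of the lens axis. The top and scene views agree on the lens position; the wrist view differs by about 3 mm and my reading of the tin's lid in the scene view by about 9 mm, both within tolerance.
- **Everything else:** The light tin was seated in the left recess in the last top view, and nothing else was touched as far as the views show.

The first two move calls were refused because of missing keys, so one wrist picture was wasted; the arm did not move.

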